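# Fit the amber filter at the integrating sphere and lock it

## Robot

A 7-joint arm with a two-finger parallel gripper is mounted at the origin on the work surface. World frame = base frame: x ahead of the robot, y to its left, z up, the work surface at z = 0. Lengths are in mm, angles in rad, forces in N, time in s.
With the tool pointing down it reaches from about 400 to 900 mm from the base axis. Payload 5.5 kg.
Tool frame: the origin (TCP) lies at the very end of the fingers, on their centre line; the grasp point (between the pads) lies 19 mm behind it; z points along the fingers, y is the line along which they close (so a half turn about z gives the same grasp; the last joint's range is limited). The gripper opens to 85 mm and grips with 20 to 120 N. Pads are 22 mm wide; open, the fingers measure 114 mm over their backs; the gripper's body (76 mm by 85 mm) begins 54 mm behind the grasp point. The pads swing forward as they close: fully open they stand 13 mm farther back than shut.
Start: joints at [-1.061, 0.501, -0.427, 1.55, 0.221, 1.138, -0.21], TCP at [158.758, 630.314, 231.31] pointing down, gripper open.
Joint ranges: [-2.88, 2.88], [-0.31, 2.03], [-1.54, 1.56], [0.2, 2.42], [-1.41, 4.55], [0.19, 2.02], [-2.57, 2.57]. Speed limits (rad/s): [2.57, 2.57, 3.14, 3.14, 3.14, 3.14, 3.14].

## Interface

Orientations are given as a unit quaternion [w, x, y, z].
In Python, from cell import robot gives the robot as it stands.
- The arm moves only by the tool arm_command, never from a script. Its argument "commands" is text: rows parted by semicolons, each of 4 numbers parted by spaces: the shift along the tool's x, y, z in mm, then the turn about the tool's z in degrees. In form: tx ty tz spin; .... A call has exactly 5 rows; each row shifts and turns the commanded pose from where the row before left it, along the tool's axes as they then stand; what a row does not reach is not made up. A row lasts 1/10 s, in which the tool goes at most 50 mm and 8.59 degrees, less where a joint would pass 70% of its speed; a pose out of reach is approached as far as the arm can. A call is refused whole if a number of a shift passes 50 or a number of a turn 8.59, either way. A call with a gripper value outside its range is refused whole. "jaw" is the closure, from 0 (fully open) to 1 (shut), set as the call begins (left out, the last holds). The fingers move at their own pace and stop on an object; "newtons" is the grip in N (left out, the last holds). Time passes only in rows, so rows that do not move let the fingers close, or fill a call up. It gives the time, the measured TCP pose, the force, the opening and the grip force at its end, in the units of the state.
- robot.state(): the state, without advancing time (a new reading comes with each control period).
- robot.snapshot(name): name is "scene" or "top"; returns the picture (420x560x3 uint8, red, green, blue); there is no depth.
- robot.get_calibration(name): a dict with "fx", "fy", "cx", "cy" (pixels), "extrinsics" (4x4, takes a point from camera to world coordinates). Camera axes: x right, y down, z forward; pixel columns grow to the right and rows downward; lengths in mm; the calibration is good to about 2 mm. A picture is of the moment at which its call begins. get_calibration takes no time and is no camera call.
- robot.close_job(): hands the job in; it is judged then, once.
The state is a dict: "time_s": time; "q": joint angles; "qd": joint speeds; "tau": joint torques, N m; "tcp_pos": TCP position; "eef_rot": TCP orientation; "wrist_force": force on the tool from outside, world axes, zero at the start; "ft_torque": the same for the moment, N m; "opening": finger opening in mm; "finger_force": force on a finger pad.
Only numpy, scipy, OpenCV 4.12 (cv2) and the standard library are available. Lean on these libraries where they do the work, as an engineer would, in place of code of your own. Each camera call takes 0.05 s, during which the arm holds its last target. There are 200 camera calls.

## Task

Take the amber filter slide out of the storage rack and slide it edgewise down into the slot of the filter holder in front of the white integrating sphere, ear over the brass block, until it is fully home. Then take the red-headed locking pin from its stand and push it down through the hole in the slide's ear, fully home in the brass block. Leave the blue filter, the bottle, the meter and the screwdriver where they are.

Things in the scene. Friction and masses are not known exactly. Their poses are not given: they have to be found in the camera images.
- amber_slide: The amber filter slide, upright in either rack slot. In mm: frame 60 wide (own y), 6 thick (x), 60 high (z), bottom corners chamfered; orange window; on top a same-colour grip tab 10 thick (x), 30 wide (y), 60 to 95 above the bottom. Ear on its +y edge: y 30 to 58, 26 wide in x, 42 to 48 above the bottom, with a 16 x 16 hole centred at y = 45. Origin: centre of the bottom edge.
- blue_slide: The blue filter slide, upright in either rack slot. In mm: frame 60 wide (own y), 6 thick (x), 60 high (z), bottom corners chamfered; blue window; on top a same-colour grip tab 10 thick (x), 30 wide (y), 60 to 95 above the bottom. Ear on its +y edge: y 30 to 58, 26 wide in x, 42 to 48 above the bottom, with a 16 x 16 hole centred at y = 45. Origin: centre of the bottom edge. Bystander.
- amber_ear (a point): Centre of the square hole in the amber slide's ear, 45 mm from the slide's middle along its +y and 45 mm above its bottom.
- rack: Sizes in mm. Fixed grey plastic storage rack, base 60 (x) x 220 (y), 35 high. Two upright slots in line along its own y, centred at y = -55 and +55, each 8 wide (x), 66 long (y), floor 8 above the table. The slides stand in them, axes parallel to the rack's. Origin: centre of the underside.
- holder: Sizes in mm. Fixed filter holder with white integrating sphere. Origin on the table under the slot's centre; x across the slot to the sphere (80 diameter, centre x = 125, top 85 high), y along the slot to the brass block (26 x 26, centred y = 45, top 55 high). A 34 diameter tube joins slot and sphere, a 36 diameter collar reaches x = -26, both centred 45 high.
- holder_slot (a point): Centre of the slot's floor, 15 mm above the table; axes as the holder. Slot between black cheeks: 8.5 wide (x), 64 long (y), open above, cheek tops 55 above the table, their top 6 mm flared at 45 degrees to 20 wide. A slide fully home stands on this floor, axes parallel to the holder's, its ear 2 above the brass block, holes in line.
- holder_pin_hole (a point): Centre of the mouth of the round pin hole in the top of the brass block, 55 mm above the table: 10 diameter, 30 deep (floor 25 above the table), vertical.
- pin: Locking pin, upright in its stand: steel shank 8 mm diameter, 57 long, with chamfered foot, under a red cylindrical head 18 diameter and 18 high (57 to 75 above the foot). Origin: centre of the foot. z along the pin, up. 50 g.
- pin_stand: Fixed grey block 50 x 50 mm, 40 high, with one vertical hole of 10 diameter, 25 deep in the centre of its top, where the pin stands (foot 15 above the table, top of the head 90). Origin: centre of the underside.
- cleaner: Amber glass bottle with white cap, 56 mm diameter, 120 mm high. Bystander. Origin: centre of the underside.
- meter: Yellow hand-held power meter lying flat, 75 x 130 mm, 28 mm high. Bystander. Origin: centre of the underside.
- driver: Screwdriver lying on the table along its own x, about 200 mm long, 26 mm thick, red handle to -x. Origin: on the table under its middle. Bystander.
Things that resemble listed ones, but are neither listed nor needed, are in the scene too. Leave any black or turquoise look-alike of the amber_slide alone. Of the things that look like the pin, the larger one is meant.

How it is judged:
By the outcome, as a careful person would: the job done as asked, in the order asked, and still so for the second after the job is handed in, with the robot touching nothing.
It also fails if it takes over 69 s, if anything falls off the work surface, if the arm or the gripper's body presses on something with over 40 N, if the wrist force passes 120 N, or if a joint passes its speed limit or range.

## Working session

There is one attempt and no reset: what is moved stays moved. The work goes in short steps, Python scripts to look and compute and a tool call to move; the robot and the scene stay as the last step left them, time stands still between calls to the robot, and variables do not carry over. Pictures are saved under pics/ and viewed, at most 10 in all, crops included, and the job is handed in when it is done.

Besides the shell and the picture viewer there is one more tool, called after "Call:" by a JSON object that holds its "name" and its "arguments", one argument or row to a line. arm_command: Moves the arm, as the interface text tells. Its arguments: {"type":"object","properties":{"commands":{"type":"string"},"jaw":{"type":"number"},"newtons":{"type":"number"}},"required":["commands"]}

```bash
ls; mkdir -p pics
cat > h.py <<'E'
import numpy as np, cv2
from cell import robot
def cal(n):
    c=robot.get_calibration(n); return c,np.array(c["extrinsics"],float)
def ray(n,u,v):
    c,E=cal(n); d=E[:3,:3]@np.array([(u-c["cx"])/c["fx"],(v-c["cy"])/c["fy"],1]); return E[:3,3],d/np.linalg.norm(d)
def plane(n,u,v,z):
    o,d=ray(n,u,v); return o+d*(z-o[2])/d[2]
def tri(a,b):
    (o1,d1),(o2,d2)=ray(*a),ray(*b)
    s=np.linalg.lstsq(np.c_[d1,-d2],o2-o1,rcond=None)[0]
    p,q=o1+s[0]*d1,o2+s[1]*d2
    return (p+q)/2,np.linalg.norm(p-q)
def proj(n,P):
    c,E=cal(n); p=E[:3,:3].T@(np.asarray(P,float)-E[:3,3]); return np.array([c["fx"]*p[0]/p[2]+c["cx"],c["fy"]*p[1]/p[2]+c["cy"]])
def save(n,f):
    im=robot.snapshot(n); cv2.imwrite("pics/"+f+".png",im[:,:,::-1]); return im
E
python3 - <<'E'
from h import *
for n in("scene","top"):
    save(n,n+"0"); c,E=cal(n); print(n,c["fx"],c["cx"],c["cy"]); print(E.round(3))
a=cv2.imread("pics/scene0.png");b=cv2.imread("pics/top0.png")
s=robot.state(); print(s)
E
```

```text
pics
scene 514.8084265951467 277.53238853016666 203.9814164833254
[[-5.380000e-01  6.140000e-01 -5.780000e-01  1.056377e+03]
 [ 8.430000e-01  3.820000e-01 -3.790000e-01  2.844880e+02]
 [-1.200000e-02 -6.910000e-01 -7.230000e-01  7.066350e+02]
 [ 0.000000e+00  0.000000e+00  0.000000e+00  1.000000e+00]]
top 458.03086918986696 281.8765046872218 214.2858207111586
[[ 5.00000e-03 -9.91000e-01  1.36000e-01  4.51984e+02]
 [-1.00000e+00 -6.00000e-03 -9.00000e-03 -3.93790e+01]
 [ 9.00000e-03 -1.36000e-01 -9.91000e-01  9.29002e+02]
 [ 0.00000e+00  0.00000e+00  0.00000e+00  1.00000e+00]]
{'time_s': 0.1, 'q': array([-1.0607794 ,  0.50177169, -0.42683336,  1.55133638,  0.22081488,
        1.13830002, -0.21028307]), 'qd': array([ 0.00012963, -0.00214035,  0.00042887, -0.00362859,  0.00076838,
       -0.00016467, -0.00110448]), 'tau': array([-1.18115344e-02, -5.70817173e+01, -5.83914444e+00, -2.81747872e+01,
        1.03729666e-02,  5.52859594e-03, -1.21913711e-06]), 'tcp_pos': array([158.68177417, 629.69313378, 230.35809074]), 'eef_rot': array([-1.40528812e-04,  1.23049569e-01,  9.92400137e-01, -8.66769285e-04]), 'wrist_force': array([-0.1802707 ,  0.46175278,  0.43498447]), 'ft_torque': array([0.03923557, 0.00402636, 0.0039793 ]), 'finger_force': 0.0, 'opening': 85.03721892269088}
```

View pics/scene0.png

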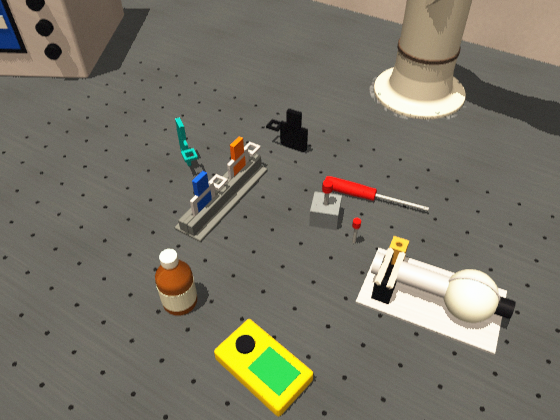

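View pics/top0.png

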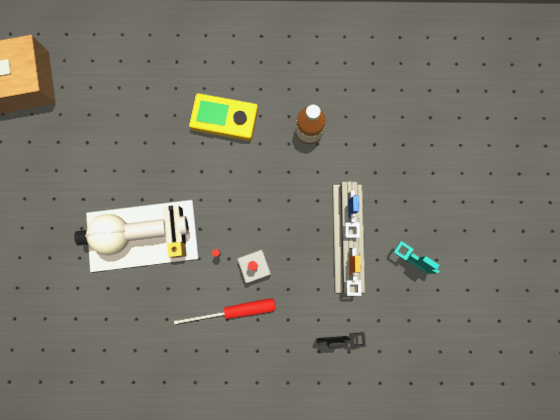

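Scene view: amber slide (orange tab) in the rack at (237,155), blue slide at (201,190), turquoise look-alike at (185,140), black one at (292,132); pin candidates at (327,187), in the grey stand, and (357,224), smaller. The holder is at (385,275) with its brass block at (399,245). Top view: amber (355,265), blue (353,205), stand pin (252,266), small pin (215,253), brass block (175,249). Amber fits by its orange tab, and the stand pin is the larger one. I'll confirm both in one crop.

Run:
```python
import cv2,numpy as np
a=cv2.imread("pics/scene0.png");b=cv2.imread("pics/top0.png")
r=lambda i,u,v,w,h:cv2.resize(i[v:v+h,u:u+w],(400,300),interpolation=cv2.INTER_CUBIC)
m=np.vstack([np.hstack([r(a,170,110,120,90),r(a,300,170,120,90)]),np.hstack([r(b,300,220,120,90),r(b,155,195,120,90)])])
cv2.imwrite("pics/crop1.png",m)
```

```text
(no output)
```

View pics/crop1.png

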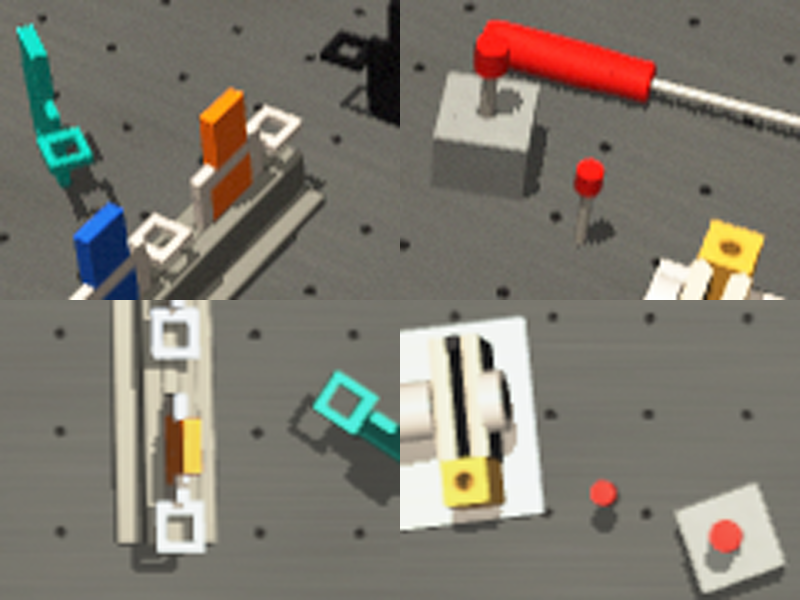

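The crop confirms it: amber is the white-framed slide with the orange tab (scene 237,155), not turquoise or black. The pin is the larger red head in the stand (scene 327,187), and the small one is free-standing. Next I measure.

```bash
cat > meas.py <<'E'
from h import *
def hsv(im): return cv2.cvtColor(im,cv2.COLOR_RGB2HSV)
def blobs(m,win=None,amin=6):
    m=m.astype(np.uint8)*255
    if win:
        z=np.zeros_like(m);u,v,w,h=win;z[v:v+h,u:u+w]=m[v:v+h,u:u+w];m=z
    n,l,s,c=cv2.connectedComponentsWithStats(m)
    return [(c[i].round(2),s[i].tolist(),l==i) for i in range(1,n) if s[i,4]>=amin]
E
python3 - <<'E'
from meas import *
I={n:cv2.imread(f"pics/{n}0.png")[:,:,::-1].copy() for n in("scene","top")}
W={"scene":dict(amb=(215,125,60,55),red=(315,172,25,25),brass=(380,225,40,35),ear=(240,135,25,25)),
   "top":dict(amb=(340,245,30,35),red=(240,255,25,25),brass=(160,235,30,30),ear=(340,275,30,25))}
for n in I:
    H=hsv(I[n]); h,s,v=[H[...,i].astype(int) for i in range(3)]
    print(n)
    for nm,m in dict(amb=(h<28)&(s>130)&(v>60),red=((h<6)|(h>174))&(s>140)&(v>80),brass=(h>18)&(h<32)&(s>120)&(v>60)).items():
        for c,st,l in blobs(m,W[n][nm]):
            print(nm,c,st)
            vv=v[l]; t=np.percentile(vv,90)-25
            for c2,s2,l2 in blobs(l&(v>t),None,10):
                k=cv2.findContours(l2.astype(np.uint8),cv2.RETR_CCOMP,cv2.CHAIN_APPROX_NONE)
                r=cv2.minAreaRect(k[0][int(np.argmax([len(x) for x in k[0]]))]); print("  bright",c2,s2,np.round(r[0],1),np.round(r[1],1),round(r[2],1),[np.round(cv2.minEnclosingCircle(x)[0],1) for x,hh in zip(k[0],k[1][0]) if hh[3]>=0])
    u0,v0,w,hh=W[n]["ear"]; m=((s<60)&(v>150)).astype(np.uint8)[v0:v0+hh,u0:u0+w]
    k,hi=cv2.findContours(m,cv2.RETR_CCOMP,cv2.CHAIN_APPROX_NONE)
    for x,q in zip(k,hi[0]):
        if len(x)>8: r=cv2.minAreaRect(x); print("ear","hole" if q[3]>=0 else "outer",np.round(np.array(r[0])+[u0,v0],1),np.round(r[1],1),round(r[2],1))
E
```

```text
scene
amb [236.57 147.93] [230, 136, 14, 25, 256]
  bright [235.7  141.63] [230, 137, 12, 10, 57] [235.8 141.2] [ 4.2 13.4] 45.0 []
amb [239.1  165.42] [233, 156, 13, 20, 118]
  bright [239.1  165.42] [233, 156, 13, 20, 118] [239.  165.5] [ 6.4 20.5] 45.0 []
red [330.67 184.37] [322, 176, 18, 18, 264]
  bright [331.48 181.71] [323, 176, 17, 12, 154] [331.3 181.4] [16.4 10.3] 5.2 []
brass [398.97 243.57] [389, 236, 20, 17, 202]
  bright [398.96 243.55] [390, 236, 19, 16, 173] [399.  243.7] [16.1 12. ] 18.4 [array([398.5, 244.5])]
ear outer [251. 147.] [11.3 14.1] 45.0
ear hole [251.  147.5] [6.4 6.4] 45.0
top
amb [354.32 263.88] [350, 255, 10, 20, 167]
  bright [357.03 263.41] [355, 256, 5, 16, 79] [357.  263.5] [15.  4.] 90.0 []
red [252.23 265.41] [248, 261, 9, 10, 69]
  bright [252.12 265.17] [248, 261, 9, 9, 65] [252. 265.] [8. 8.] 90.0 []
brass [174.98 249.16] [168, 242, 15, 15, 180]
  bright [174.16 249.09] [168, 242, 13, 15, 141] [174. 249.] [14. 12.] 90.0 [array([173.7, 248.7])]
ear outer [354. 285.] [20. 20.] 90.0
ear hole [353.5 288. ] [9. 8.] -0.0
ear outer [340. 283.] [16.  0.] -90.0
```

Run:
```python
from meas import *
I={n:cv2.imread(f"pics/{n}0.png")[:,:,::-1].copy() for n in("scene","top")}
def P(l,a,b):
    p,e=tri(("scene",*a),("top",*b)); print(l,p.round(1),"gap",round(e,1)); return p
tab=P("tab103",(235.75,141.5),(357,263.5)); ear=P("ear56",(251,147.5),(353.5,288)); br=P("brass55",(398.7,244),(173.8,248.8)); pin=P("pin90",(327.3,183),(252.1,265.2))
B={}
for n,w in(("scene",(185,160,40,55)),("top",(340,185,30,35))):
    H=hsv(I[n]); h,s,v=[H[...,i].astype(int) for i in range(3)]
    for c,st,l in blobs((h>100)&(h<125)&(s>130)&(v>50),w):
        t=np.percentile(v[l],90)-30
        print(n,"blue",c,st,[(c2,s2) for c2,s2,_ in blobs(l&(v>t),None,10)])
# holder plate and slot
H=hsv(I["top"]);h,s,v=[H[...,i].astype(int) for i in range(3)]
for c,st,l in blobs((s<40)&(v>225),(70,190,140,90),200):
    k,_=cv2.findContours(l.astype(np.uint8),cv2.RETR_EXTERNAL,cv2.CHAIN_APPROX_NONE); r=cv2.minAreaRect(k[0]); bx=cv2.boxPoints(r)
    W=[plane("top",*q,3) for q in bx]; print("plate",st,bx.round(1).tolist(),[w[:2].round(1).tolist() for w in W]); 
    for i in range(4):
        d=W[(i+1)%4]-W[i]; print("  edge len",np.linalg.norm(d).round(1),"ang",np.degrees(np.arctan2(d[1],d[0])).round(1))
print("slot rows v (min-dark u per row)")
for r in range(200,246): print(r, ''.join('#' if x<60 else '+' if x<120 else '.' for x in v[r,158:194]))
```

```text
tab103 [ 477.9 -183.1  100.8] gap 1.9
ear56 [ 433.  -183.3   54.3] gap 0.9
brass55 [505.1 158.5  52.9] gap 0.7
pin90 [473.9   6.9  88.1] gap 0.8
scene blue [200. 183.] [192, 171, 17, 25, 286] [(array([198.8 , 176.47]), [193, 171, 13, 12, 60])]
scene blue [204.01 201.01] [198, 192, 13, 20, 137] [(array([204.01, 201.01]), [198, 192, 13, 20, 137])]
top blue [351.53 206.62] [349, 198, 9, 20, 89] [(array([353.68, 205.58]), [353, 198, 5, 13, 19])]
plate [87, 201, 110, 71, 3822] [[83.0999984741211, 213.10000610351562], [191.3000030517578, 200.0], [198.3000030517578, 258.1000061035156], [90.19999694824219, 271.29998779296875]] [[579.5, 356.8], [607.9, 138.1], [489.5, 120.2], [462.3, 335.3]]
  edge len 220.5 ang -82.6
  edge len 119.8 ang -171.4
  edge len 216.8 ang 97.2
  edge len 119.2 ang 10.4
plate [124, 220, 40, 17, 475] [[122.9000015258789, 224.60000610351562], [162.3000030517578, 219.8000030517578], [163.6999969482422, 231.8000030517578], [124.30000305175781, 236.60000610351562]] [[556.5, 275.0], [566.7, 195.7], [542.3, 191.8], [532.2, 270.8]]
  edge len 80.0 ang -82.7
  edge len 24.7 
[... 1278 characters left out ...]
...
229 .............+###...........+#+.....
230 .............+###............+......
231 ..............###............+......
232 ..............###............+......
233 ..............###............+......
234 ..............###.......+++.........
235 ..............###.......###.........
236 ..............###.......###+........
237 ..............+##+......###+........
238 ..............+##+......###+........
239 ..............+###......###+........
240 ..............+###......###+........
241 ..............+#++......####........
242 .......................++##+........
243 ........................++++........
244 ........................+++.........
245 ........................+++.........
```

Run:
```python
from meas import *
I={n:cv2.imread(f"pics/{n}0.png")[:,:,::-1].copy() for n in("scene","top")}
b,e=tri(("scene",198.8,176.5),("top",354.2,205)); print("blue tab",b.round(1),round(e,1)); d=np.array([477.9,-183.1])-b[:2]; print(np.hypot(*d),np.degrees(np.arctan2(d[1],d[0])))
v=hsv(I["top"])[...,2].astype(int)
# rack outer edges: subpixel brightness edges per row
for lo,hi,sg in((326,342,1),(357,372,-1)):
    pts=[]
    for r in range(192,285):
        g=np.diff(v[r,lo:hi])*sg; i=int(g.argmax())
        if g[i]>25: pts.append(plane("top",lo+i+.5,r,33)[:2])
    pts=np.array(pts); f=cv2.fitLine(pts.astype(np.float32),cv2.DIST_HUBER,0,.01,.01).ravel(); print("rack edge n",len(pts),np.degrees(np.arctan2(f[1],f[0])).round(2)%180,f[2:].round(1))
# slot line
for z,(ra,rb) in((55,(209,241)),(45,(209,241))):
    pts=[]
    for r in range(ra,rb+1):
        w=np.clip(130-v[r,167:177],0,None); pts.append(plane("top",167+(w*np.arange(10)).sum()/w.sum(),r,z)[:2])
    pts=np.array(pts); f=cv2.fitLine(pts.astype(np.float32),cv2.DIST_HUBER,0,.01,.01).ravel(); print("slot",z,np.degrees(np.arctan2(f[1],f[0])).round(2)%180,pts.mean(0).round(1),pts[0].round(1),pts[-1].round(1))
S=np.array([549.7,164.2]); x=np.array([-.127,.992])
for n in("top","scene"): print(n,"sphere pred",proj(n,[*(S+125*x),43]).round(1),"slot centre pred z53",proj(n,[*S,53]).round(1))
```

```text
blue tab [ 585.9 -181.7   98.9] 5.5
108.01209609344751 -179.2704650233735
rack edge n 93 0.36 [ 536.5 -149.3]
rack edge n 93 0.54 [ 529.9 -206.1]
slot 55 7.43 [550.4 163. ] [581.4 167.1] [519.7 159.2]
slot 45 7.43 [551.6 165.4] [582.8 169.5] [520.5 161.5]
top sphere pred [108.5 233.8] slot centre pred z53 [171.8 225.5]
scene sphere pred [470.  295.8] slot centre pred z53 [390.9 264.1]
```

Every check agrees. All heights read about 2 mm low, which is a constant bias, and the residuals are 1–2 mm. Amber tab is at (478,-183) with own y at 180.5°, slot at (550,164) at 187.4°, pin hole (505,158.5), pin (474,7). Now I move over the amber slide.

Call:
{"name": "arm_command", "arguments": {
  "commands": "0 0 0 -7.3;0 0 0 -7.3;-32 -33 0 0;-32 -33 0 0;-32 -33 0 0",
  "jaw": 0.4,
  "newtons": 40
}}

```text
time_s: 0.6
tcp_pos: [256.2, 530.6, 230.6]
eef_rot: [-0.0, -0.005, 1.0, -0.001]
wrist_force: [0.6, 0.5, 0.6]
opening: 51.0
finger_force: 0.0
```

Call:
{"name": "arm_command", "arguments": {
  "commands": "-32 -33 0 0;-32 -33 0 0;-32 -33 0 0;-32 -33 0 0;-32 -33 0 0"
}}

```text
time_s: 1.1
tcp_pos: [417.8, 366.6, 231.1]
eef_rot: [-0.0, -0.004, 1.0, -0.0]
wrist_force: [0.7, 1.4, -0.4]
opening: 51.3
finger_force: 0.0
```

Call:
{"name": "arm_command", "arguments": {
  "commands": "-32 -33 0 0;-32 -33 0 0;0 -44 0 0;0 -44 0 0;0 -44 0 0"
}}

```text
time_s: 1.6
tcp_pos: [482.1, 169.0, 230.7]
eef_rot: [-0.001, -0.004, 1.0, -0.0]
wrist_force: [1.4, -0.1, 0.0]
opening: 51.2
finger_force: 0.0
```

Call:
{"name": "arm_command", "arguments": {
  "commands": "0 -44 0 0;0 -44 0 0;0 -44 0 0;0 -44 0 0;0 -44 0 0"
}}

```text
time_s: 2.1
tcp_pos: [483.7, -50.8, 231.1]
eef_rot: [-0.0, -0.004, 1.0, 0.0]
wrist_force: [1.1, 0.0, -0.1]
opening: 51.2
finger_force: 0.0
```

Call:
{"name": "arm_command", "arguments": {
  "commands": "0 -44 0 0;0 -44 0 0;0 -44 0 0;0 0 0 0;0 0 0 0"
}}

```text
time_s: 2.6
tcp_pos: [484.6, -182.1, 230.8]
eef_rot: [-0.001, -0.002, 1.0, 0.0]
wrist_force: [0.8, 0.9, 0.1]
opening: 51.2
finger_force: 0.0
```

Call:
{"name": "arm_command", "arguments": {
  "commands": "7 -1 30 0;0 0 40 0;0 0 40 0;0 0 30 0;0 0 0 0"
}}

```text
time_s: 3.1
tcp_pos: [474.9, -178.8, 87.4]
eef_rot: [-0.004, -0.005, 1.0, 0.002]
wrist_force: [-1.4, 0.0, -0.2]
opening: 51.3
finger_force: 0.0
```

Call:
{"name": "arm_command", "arguments": {
  "commands": "0 0 12 0;0 0 10 0;0 0 0 0;0 0 0 0;0 0 0 0"
}}

```text
time_s: 3.6
tcp_pos: [479.0, -182.4, 70.1]
eef_rot: [0.001, -0.004, 1.0, -0.0]
wrist_force: [-1.0, 0.1, -0.5]
opening: 51.3
finger_force: 0.0
```

Call:
{"name": "arm_command", "arguments": {
  "commands": "0 0 0 0;0 0 0 0;0 0 0 0;0 0 0 0;0 0 0 0",
  "jaw": 0.82,
  "newtons": 25
}}

```text
time_s: 4.1
tcp_pos: [478.3, -182.1, 69.3]
eef_rot: [0.0, -0.004, 1.0, 0.0]
wrist_force: [-1.3, 0.6, -0.9]
opening: 15.5
finger_force: 0.0
```

Run:
```python
from meas import *
a=save("scene","s1");b=save("top","t1")
r=lambda i,u,v,w,h:cv2.resize(i[v:v+h,u:u+w,::-1],(400,300),interpolation=cv2.INTER_CUBIC)
cv2.imwrite("pics/c2.png",np.hstack([r(a,170,80,120,90),r(b,300,210,120,90)]))
s=robot.state(); print(s["tcp_pos"].round(2),s["eef_rot"].round(4),s["opening"],s["finger_force"],s["wrist_force"].round(1))
```

```text
[ 478.26 -182.12   69.24] [-1.e-04 -4.e-03  1.e+00  0.e+00] 15.21972941759322 0.0 [-1.3  0.1 -0. ]
```

View pics/c2.png

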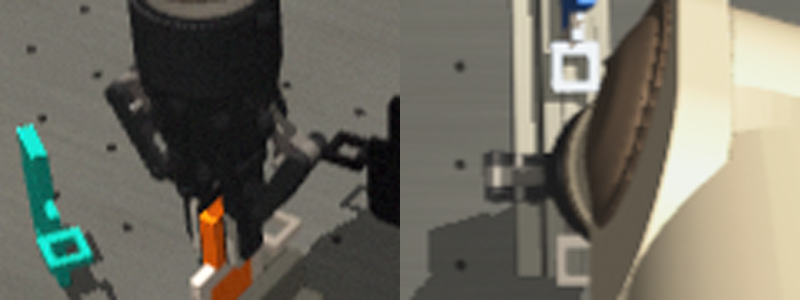

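The crop shows the orange tab (crop 213,235) between the fingers, and the ear is clear of them. Close fully.

Call:
{"name": "arm_command", "arguments": {
  "commands": "0 0 0 0;0 0 0 0;0 0 0 0;0 0 0 0;0 0 0 0",
  "jaw": 1,
  "newtons": 30
}}

```text
time_s: 4.7
tcp_pos: [478.4, -182.2, 69.3]
eef_rot: [0.0, -0.004, 1.0, -0.0]
wrist_force: [-0.1, -0.1, 0.8]
opening: 9.4
finger_force: 30.6
```

Call:
{"name": "arm_command", "arguments": {
  "commands": "0 0 -8 0;0 0 -12 0;0 0 -30 0;0 0 -35 0;0 0 -35 0",
  "newtons": 60
}}

```text
time_s: 5.2
tcp_pos: [477.9, -181.9, 191.3]
eef_rot: [-0.0, -0.004, 1.0, 0.0]
wrist_force: [1.3, -0.5, -1.4]
opening: 9.0
finger_force: 59.9
```

Call:
{"name": "arm_command", "arguments": {
  "commands": "0 0 0 0;0 0 0 0;0 0 0 0;0 0 0 0;0 0 0 0"
}}

```text
time_s: 5.7
tcp_pos: [477.5, -181.8, 188.2]
eef_rot: [-0.001, -0.004, 1.0, 0.0]
wrist_force: [0.6, -0.4, -0.8]
opening: 8.9
finger_force: 60.0
```

Run:
```python
from meas import *
a=save("scene","s2");b=save("top","t2")
s=robot.state(); print(s["tcp_pos"].round(2),s["eef_rot"].round(4),s["opening"],s["wrist_force"].round(1))
for z in (0,45): print(z, [proj(n,[s["tcp_pos"][0]-(45 if z else 0),s["tcp_pos"][1],s["tcp_pos"][2]-61+z]).round(1).tolist() for n in("scene","top")])
r=lambda i,u,v,w,h:cv2.resize(i[v:v+h,u:u+w,::-1],(400,300),interpolation=cv2.INTER_CUBIC)
cv2.imwrite("pics/c3.png",np.hstack([r(a,190,40,140,105),r(b,290,220,120,90)]))
```

```text
[ 477.81 -181.98  188.47] [-8.e-04 -4.e-03  1.e+00  3.e-04] 8.879026914785058 [ 0.3 -0.2 -0.5]
0 [[235.8, 130.2], [359.4, 262.8]]
45 [[248.7, 97.0], [364.8, 289.6]]
```

View pics/c3.png

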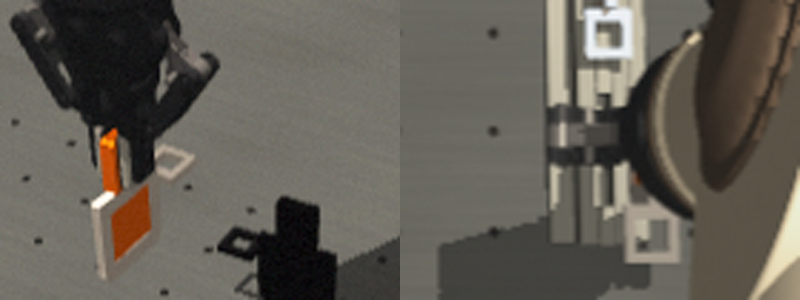

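The slide hangs upright in the gripper with its ear free (scene ≈(251,96), top ≈(365.6,290)). Next I locate the ear relative to the TCP.

Run:
```python
from meas import *
I={n:cv2.imread(f"pics/{f}.png")[:,:,::-1].copy() for n,f in(("scene","s2"),("top","t2"))}
for n,(u0,v0,w,hh),th in(("scene",(240,84,24,24),125),("top",(354,278,24,24),95)):
    H=hsv(I[n]); v=H[...,2].astype(int)[v0:v0+hh,u0:u0+w]
    for th in(th-15,th,th+15):
        k,hi=cv2.findContours((v>th).astype(np.uint8),cv2.RETR_CCOMP,cv2.CHAIN_APPROX_NONE)
        print(n,th,[("hole" if q[3]>=0 else "out",(np.array(cv2.minAreaRect(x)[0])+[u0,v0]).round(1).tolist(),np.round(cv2.minAreaRect(x)[1],1).tolist()) for x,q in zip(k,hi[0]) if len(x)>10])
for a,b in(((251.3,96),(365.6,290)),): p,e=tri(("scene",*a),("top",*b)); print(p.round(1),round(e,1))
s=I["scene"][84:108,240:264].max(2); print(s)
```

```text
scene 110 [('out', [251.5, 95.5], [23.0, 23.0]), ('hole', [255.5, 105.0], [4.0, 5.0])]
scene 125 [('out', [249.8, 96.8], [13.9, 11.7])]
scene 140 [('out', [249.0, 95.0], [11.3, 12.7])]
top 80 [('out', [365.5, 289.5], [23.0, 23.0])]
top 95 [('out', [365.5, 289.5], [23.0, 23.0]), ('hole', [362.5, 293.5], [4.2, 4.2])]
top 110 [('out', [364.0, 288.0], [20.0, 20.0]), ('hole', [365.0, 290.5], [10.0, 11.0])]
[ 431.  -180.6  174.4] 5.2
[[ 23  31  40  26  32  31  30  20  32  60 108 112 121 117 119 116 119 117
  117 117 116 119 118 117]
 [ 23  32  43  32  27  26  26  31  88 105 122 119 119 118 116 118 119 118
  115 116 117 114 113 116]
 [ 24  30  30  28  28  33  38  90 116 121 122 115 120 120 116 120 118 118
  114 115 115 119 116 114]
 [ 24  25  28  19  32  39  71 117 119 123 121 122 120 117 116 118 120 117
  119 115 115 115 118 115]
 [ 20  21  26  23  57  91 106 122 118 123 119 116 122 117 119 121 119 118
  118 119 116 116 121 112]
 [ 18  25  27  34  98 117 116 119 119 118 121 116 119 116 119 118 118 116
  118 119 119 115 118 115]
 [ 24  32  27  39 121 118 135 147 127 118 120 116 117 119 118 
[... 1056 characters left out ...]
41  80 109 114 130 144 161 176 182 176 146 113 112 113 116 119 113
  113 115 116 114 118 118]
 [ 39  82 111 110 117 114 117 128 142 156 138 115 109 114 117 115 114 115
  116 113 114 115 117 114]
 [ 85 110 113 114 115 115 115 117 121 118 113 112 114 114 117 114 112 120
  116 115 115 114 114 119]
 [116 121 117 115 114 110 113 116 113 118 111 110 116 115 107  92  92 117
  115 114 118 115 115 117]
 [125 134 116 115 113 112 113 112 116 115 108 111 116 115  86  50  45 100
  112 111 114 114 115 114]
 [136 137 115 113 112 110 112 113 111 111 112 111 113 117  96  81  84 102
  113 112 113 114 114 117]
 [136 137 116 112 115 113 114 113 111 111 110 114 115 111 117 114 115 115
  115 113 114 115 114 118]]
```

Call:
{"name": "arm_command", "arguments": {
  "commands": "-9 25 0 0;-10 40 0 0;-10 45 0 0;-10 46 0 0;-10 46 0 0"
}}

```text
time_s: 6.3
tcp_pos: [525.7, 21.8, 189.0]
eef_rot: [-0.0, -0.004, 1.0, -0.0]
wrist_force: [0.6, -0.4, -1.1]
opening: 9.2
finger_force: 60.0
```

Call:
{"name": "arm_command", "arguments": {
  "commands": "-10 46 0 0;-9 45 0 0;-8 35 0 0;0 18 0 -6.9;0 0 0 0"
}}

```text
time_s: 6.8
tcp_pos: [550.7, 169.0, 188.8]
eef_rot: [-0.0, -0.068, 0.998, 0.001]
wrist_force: [0.0, 0.8, -1.2]
opening: 9.2
finger_force: 59.9
```

Call:
{"name": "arm_command", "arguments": {
  "commands": "0 0 20 0;0 0 18 0;0 0 0 0;0 0 0 0;0 0 0 0"
}}

```text
time_s: 7.3
tcp_pos: [552.3, 163.9, 152.2]
eef_rot: [0.001, -0.063, 0.998, 0.0]
wrist_force: [-1.0, 0.3, -0.8]
opening: 9.2
finger_force: 59.9
```

Run:
```python
from meas import *
a=save("scene","s3");b=save("top","t3")
s=robot.state(); print(s["tcp_pos"].round(2),s["eef_rot"].round(4),s["opening"],s["wrist_force"].round(1))
r=lambda i,u,v,w,h:cv2.resize(i[v:v+h,u:u+w,::-1],(400,300),interpolation=cv2.INTER_CUBIC)
cv2.imwrite("pics/c4.png",np.hstack([r(a,320,170,160,120),r(b,120,190,120,90)]))
```

```text
[552.31 164.31 152.38] [ 9.00e-04 -6.37e-02  9.98e-01  2.00e-04] 9.264514325426285 [-1.1 -0.5 -0.8]
```

View pics/c4.png

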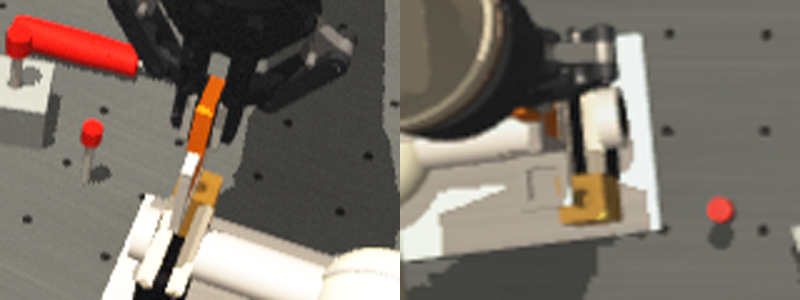

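The slide is over the slot and lined up with it (scene crop 185,190, above the black gap). I'll correct 2 mm and descend.

Call:
{"name": "arm_command", "arguments": {
  "commands": "1.8 0.4 12 0;0 0 12 0;0 0 10 0;0 0 0 0;0 0 0 0"
}}

```text
time_s: 7.9
tcp_pos: [549.2, 164.6, 116.5]
eef_rot: [-0.001, -0.064, 0.998, -0.0]
wrist_force: [0.5, -0.6, -0.9]
opening: 9.0
finger_force: 59.9
```

Call:
{"name": "arm_command", "arguments": {
  "commands": "0 0 4 0;0 0 4 0;0 0 4 0;0 0 0 0;0 0 0 0"
}}

```text
time_s: 8.4
tcp_pos: [549.6, 164.6, 105.2]
eef_rot: [-0.0, -0.064, 0.998, -0.0]
wrist_force: [-0.1, 0.8, -0.7]
opening: 9.3
finger_force: 59.9
```

Call:
{"name": "arm_command", "arguments": {
  "commands": "0 0 4 0;0 0 4 0;0 0 4 0;0 0 0 0;0 0 0 0"
}}

```text
time_s: 8.9
tcp_pos: [549.5, 164.6, 93.1]
eef_rot: [-0.0, -0.064, 0.998, -0.0]
wrist_force: [0.3, 1.2, -0.9]
opening: 9.2
finger_force: 59.9
```

Call:
{"name": "arm_command", "arguments": {
  "commands": "0 0 4 0;0 0 4 0;0 0 3 0;0 0 0 0;0 0 0 0"
}}

```text
time_s: 9.4
tcp_pos: [549.6, 164.6, 82.1]
eef_rot: [-0.0, -0.064, 0.998, 0.0]
wrist_force: [0.9, -0.4, -0.7]
opening: 9.0
finger_force: 59.9
```

Call:
{"name": "arm_command", "arguments": {
  "commands": "0 0 2 0;0 0 1.5 0;0 0 1 0;0 0 0 0;0 0 0 0"
}}

```text
time_s: 9.9
tcp_pos: [549.7, 164.6, 77.8]
eef_rot: [-0.0, -0.064, 0.998, 0.0]
wrist_force: [-0.6, 0.0, -0.8]
opening: 9.2
finger_force: 59.9
```

Call:
{"name": "arm_command", "arguments": {
  "commands": "0 0 1 0;0 0 0.5 0;0 0 0.5 0;0 0 0 0;0 0 0 0"
}}

```text
time_s: 10.4
tcp_pos: [549.8, 164.6, 76.4]
eef_rot: [0.0, -0.064, 0.998, -0.0]
wrist_force: [-2.0, -0.3, 5.3]
opening: 8.7
finger_force: 60.9
```

It touches the floor at TCP z 76.4, against 76.3 expected (69.3 + 7). Release and rise.

Call:
{"name": "arm_command", "arguments": {
  "commands": "0 0 0 0;0 0 0 0;0 0 0 0;0 0 -15 0;0 0 -25 0",
  "jaw": 0.6
}}

```text
time_s: 10.9
tcp_pos: [548.2, 164.2, 115.2]
eef_rot: [-0.002, -0.064, 0.998, -0.0]
wrist_force: [-0.4, -0.3, -0.2]
opening: 34.2
finger_force: 0.0
```

Call:
{"name": "arm_command", "arguments": {
  "commands": "0 0 -40 0;0 -25 -40 0;0 -40 0 0;0 -40 0 0;0 -40 0 0"
}}

```text
time_s: 11.4
tcp_pos: [568.8, 19.6, 197.7]
eef_rot: [0.001, -0.065, 0.998, -0.0]
wrist_force: [0.4, 0.2, 0.2]
opening: 34.4
finger_force: 0.0
```

Call:
{"name": "arm_command", "arguments": {
  "commands": "30 -35 0 0;30 -35 0 0;0 -35 0 0;0 -35 0 0;0 0 0 0"
}}

```text
time_s: 11.9
tcp_pos: [526.7, -132.3, 197.1]
eef_rot: [0.001, -0.06, 0.998, -0.002]
wrist_force: [-0.1, 0.3, 0.3]
opening: 34.1
finger_force: 0.0
```

Run:
```python
from meas import *
a=save("scene","s4");b=save("top","t4")
s=robot.state(); print(s["tcp_pos"].round(2),s["eef_rot"].round(4),s["opening"],s["wrist_force"].round(1))
r=lambda i,u,v,w,h:cv2.resize(i[v:v+h,u:u+w,::-1],(400,300),interpolation=cv2.INTER_CUBIC)
cv2.imwrite("pics/c5.png",np.vstack([np.hstack([r(a,355,205,80,60),r(b,145,195,80,60)]),np.hstack([r(a,300,150,120,90),r(b,200,220,120,90)])]))
```

```text
[ 526.78 -126.53  196.64] [ 4.00e-04 -6.30e-02  9.98e-01  0.00e+00] 34.24731774964579 [ 0.8  0.5 -0.5]
```

View pics/c5.png

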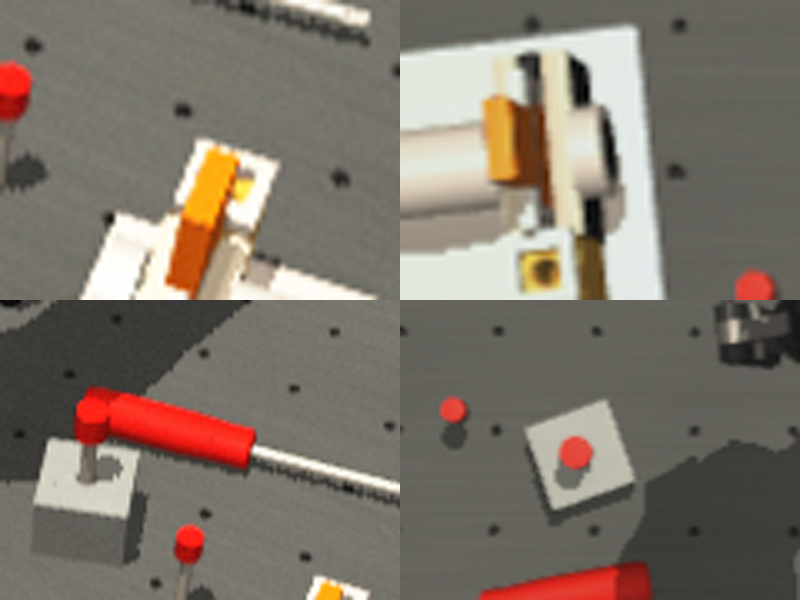

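The slide is fully home: ear over the block, and the brass hole shows through it at top (173.8,249). The pin still stands at top (252,265). Now over to the pin.

Call:
{"name": "arm_command", "arguments": {
  "commands": "8 35 0 0;9 35 0 0;9 35 0 0;9 35 0 0;0 0 20 0",
  "jaw": 0.4,
  "newtons": 30
}}

```text
time_s: 12.5
tcp_pos: [474.2, 16.0, 178.3]
eef_rot: [0.002, -0.069, 0.998, 0.001]
wrist_force: [1.4, -0.6, 0.3]
opening: 51.3
finger_force: 0.0
```

Call:
{"name": "arm_command", "arguments": {
  "commands": "0 0 30 0;0 0 20 0;0 0 0 0;0 0 0 0;0 0 0 0"
}}

```text
time_s: 13.0
tcp_pos: [475.1, 9.3, 127.1]
eef_rot: [0.001, -0.065, 0.998, 0.0]
wrist_force: [-0.4, -0.3, 0.3]
opening: 51.2
finger_force: 0.0
```

Run:
```python
from meas import *
s=robot.state(); print(s["tcp_pos"].round(2),s["eef_rot"].round(4))
I={n:cv2.imread(f"pics/{f}.png")[:,:,::-1].copy() for n,f in(("scene","s4"),("top","t4"))}
H=hsv(I["top"]);h,sa,v=[H[...,i].astype(int) for i in range(3)]
for c,st,l in blobs(((h<8)|(h>172))&(sa>120)&(v>90),(200,240,70,40)): 
    k,_=cv2.findContours(l.astype(np.uint8),cv2.RETR_EXTERNAL,cv2.CHAIN_APPROX_NONE); print("red",c,st,cv2.minEnclosingCircle(k[0]),plane("top",*c,88).round(1),plane("top",*c,82).round(1))
g=v[238:260,162:184]; print(g)
for f in ("t4","top0"):
    im=cv2.imread(f"pics/{f}.png")[:,:,::-1].copy(); H=hsv(im); m=v[:,:] if f=="t4" else H[...,2].astype(int)
    w=np.clip(110-m[244:254,169:179],0,None); yy,xx=np.mgrid[244:254,169:179]; c=((w*xx).sum()/w.sum(),(w*yy).sum()/w.sum()); print(f,np.round(c,2),plane("top",*c,53).round(1))
```

```text
[475.05   9.35 127.13] [ 1.100e-03 -6.470e-02  9.979e-01  1.000e-04]
red [215.47 252.57] [212, 249, 8, 8, 51] ((215.5, 252.5), 3.8079864978790283) [496.4  74.5  88. ] [496.7  75.3  82. ]
red [252.27 265.44] [248, 261, 10, 10, 75] ((252.2346954345703, 265.4591979980469), 4.796009540557861) [473.3   6.9  88. ] [473.4   7.2  82. ]
[[157 157 157 169 167 159 181 223 233 222 153  81  82  97 201 227 227 228
  227 157  20  18]
 [156 156 156 167 166 158 179 221 230 228 166  82  85  89 199 227 225 223
  226 158  30  19]
 [156 156 156 156 159 171 186 213 205 189 153 125 137 143 208 227 214 191
  217 163  50  22]
 [154 154 153 164 177 216 227 185 134 129 186 214 226 233 233 233 222 163
  189 150  48  20]
 [153 154 168 210 229 232 232 207 179 180 220 233 233 232 233 233 232 178
  113  79  58  49]
 [176 177 219 232 232 232 233 232 232 232 232 233 230 226 228 231 233 173
  119 105  91  87]
 [233 232 233 232 232 233 228 225 224 222 222 221 205 173 199 226 233 174
  125 113  96  96]
 [232 232 232 232 232 233 194 169 182 168 165 166 173 182 201 223 233 181
  146 126  96  96]
 [232 232 233 232 232 233 
[... 654 characters left out ...]
 194 216 227 227 227 228 229 231 232 232 233
  178 126 107  93]
 [232 232 232 232 232 232 232 232 232 232 232 232 232 230 228 226 226 225
  166 114 104  93]
 [232 232 232 232 232 230 228 226 225 225 222 221 220 202 186 173 167 167
  125 104 100  91]
 [232 232 232 232 232 222 207 180 168 168 138 108 104 104  93  86  89  94
   96  95 100 106]
 [232 232 232 232 232 232 221 161 119 113 104 101 102 106 108 108 115 128
  134 133 142 156]
 [232 233 232 232 232 232 232 194 160 161 152 146 145 155 160 158 159 159
  158 158 157 157]
 [232 232 232 232 232 232 232 193 157 157 156 156 155 155 156 156 156 156
  157 156 155 151]]
t4 [173.5 248.4] [505.7 159.4  53. ]
top0 [173.6  248.13] [506.2 159.2  53. ]
```

Call:
{"name": "arm_command", "arguments": {
  "commands": "1.3 -1.7 20 0;0 0 20 0;0 0 15 0;0 0 10 0;0 0 0 0"
}}

```text
time_s: 13.5
tcp_pos: [472.7, 6.9, 60.5]
eef_rot: [-0.0, -0.064, 0.998, 0.0]
wrist_force: [-0.4, -0.7, 0.2]
opening: 51.0
finger_force: 0.0
```

Call:
{"name": "arm_command", "arguments": {
  "commands": "0 0 0 0;0 0 0 0;0 0 0 0;0 0 0 0;0 0 0 0"
}}

```text
time_s: 14.0
tcp_pos: [473.2, 6.8, 61.1]
eef_rot: [0.0, -0.064, 0.998, -0.0]
wrist_force: [0.5, 0.0, -0.7]
opening: 51.2
finger_force: 0.0
```

Call:
{"name": "arm_command", "arguments": {
  "commands": "-0.9 0.6 0 0;0 0 0 0;0 0 0 0;0 0 0 0;0 0 0 0",
  "jaw": 0.7
}}

```text
time_s: 14.5
tcp_pos: [473.8, 7.5, 60.7]
eef_rot: [-0.0, -0.064, 0.998, 0.0]
wrist_force: [-0.9, -0.0, -0.6]
opening: 25.7
finger_force: 0.0
```

Call:
{"name": "arm_command", "arguments": {
  "commands": "0 0 0 0;0 0 0 0;0 0 0 0;0 0 0 0;0 0 0 0",
  "jaw": 1
}}

```text
time_s: 15.0
tcp_pos: [473.8, 7.5, 60.8]
eef_rot: [0.0, -0.064, 0.998, -0.0]
wrist_force: [-0.6, 0.0, 1.3]
opening: 16.8
finger_force: 29.2
```

Call:
{"name": "arm_command", "arguments": {
  "commands": "0 0 -8 0;0 0 -22 0;0 0 -35 0;0 0 -35 0;0 0 0 0",
  "newtons": 50
}}

```text
time_s: 15.5
tcp_pos: [477.3, 7.8, 165.6]
eef_rot: [0.004, -0.064, 0.998, -0.0]
wrist_force: [0.6, 0.4, -0.3]
opening: 16.0
finger_force: 48.7
```

Call:
{"name": "arm_command", "arguments": {
  "commands": "-10 28 0 0;-11 32 0 0;-10 32 0 0;-10 30 0 0;-9.6 24.7 0 0"
}}

```text
time_s: 16.0
tcp_pos: [504.7, 161.4, 160.5]
eef_rot: [-0.0, -0.065, 0.998, 0.0]
wrist_force: [-0.0, -0.4, -0.7]
opening: 16.2
finger_force: 48.8
```

Call:
{"name": "arm_command", "arguments": {
  "commands": "0 0 15 0;0 0 15 0;0 0 8 0;0 0 0 0;0 0 0 0"
}}

```text
time_s: 16.5
tcp_pos: [505.1, 159.3, 122.9]
eef_rot: [-0.0, -0.064, 0.998, -0.0]
wrist_force: [-1.3, -0.0, 0.6]
opening: 16.4
finger_force: 48.8
```

Run:
```python
from meas import *
a=save("scene","s5");b=save("top","t5")
s=robot.state(); print(s["tcp_pos"].round(2),s["eef_rot"].round(4),s["opening"],s["wrist_force"].round(1))
r=lambda i,u,v,w,h:cv2.resize(i[v:v+h,u:u+w,::-1],(400,300),interpolation=cv2.INTER_CUBIC)
cv2.imwrite("pics/c6.png",np.hstack([r(a,350,180,100,75),r(b,145,205,80,60)]))
for z in(-45.8,11): print(proj("scene",s["tcp_pos"]+[0,0,z]).round(1))
```

```text
[505.69 159.46 123.46] [ 5.000e-04 -6.400e-02  9.979e-01  1.000e-04] 16.524986935209125 [-0.3  0.4 -0.5]
[401.8 234.6]
[407.9 210.3]
```

View pics/c6.png

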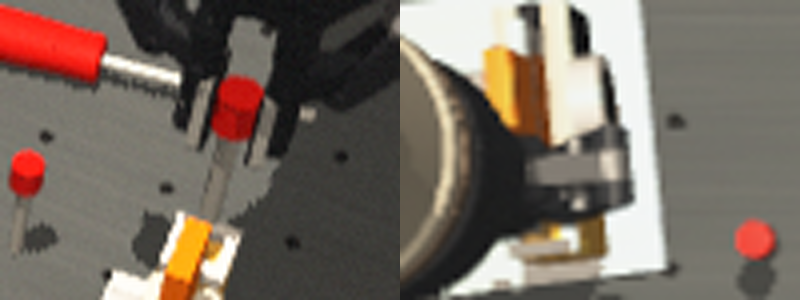

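The pin hangs straight, with its foot (scene ≈403,235) heading for the ear hole. Descend and watch the force.

Call:
{"name": "arm_command", "arguments": {
  "commands": "0 0 6 0;0 0 6 0;0 0 5 0;0 0 0 0;0 0 0 0"
}}

```text
time_s: 17.1
tcp_pos: [504.9, 159.5, 105.5]
eef_rot: [-0.0, -0.064, 0.998, -0.0]
wrist_force: [0.8, -0.0, -0.5]
opening: 16.3
finger_force: 48.8
```

Call:
{"name": "arm_command", "arguments": {
  "commands": "0 0 2 0;0 0 1.5 0;0 0 1.5 0;0 0 1 0;0 0 0 0"
}}

```text
time_s: 17.6
tcp_pos: [505.0, 159.4, 99.6]
eef_rot: [-0.0, -0.064, 0.998, -0.0]
wrist_force: [-0.3, -0.9, -0.9]
opening: 16.3
finger_force: 48.8
```

Call:
{"name": "arm_command", "arguments": {
  "commands": "0 0 1.5 0;0 0 1.5 0;0 0 1 0;0 0 0 0;0 0 0 0"
}}

```text
time_s: 18.1
tcp_pos: [505.1, 159.5, 95.7]
eef_rot: [-0.0, -0.064, 0.998, 0.0]
wrist_force: [-0.5, 0.2, -1.7]
opening: 16.3
finger_force: 48.8
```

Call:
{"name": "arm_command", "arguments": {
  "commands": "0 0 2 0;0 0 2 0;0 0 2 0;0 0 0 0;0 0 0 0"
}}

```text
time_s: 18.6
tcp_pos: [505.1, 159.5, 89.7]
eef_rot: [-0.0, -0.064, 0.998, 0.0]
wrist_force: [-0.3, -0.4, -0.4]
opening: 16.2
finger_force: 48.8
```

The pin is in the hole with no side force. I'll continue to the expected home height, TCP z 70.8.

Call:
{"name": "arm_command", "arguments": {
  "commands": "0 0 3 0;0 0 3 0;0 0 3 0;0 0 3 0;0 0 0 0"
}}

```text
time_s: 19.1
tcp_pos: [504.8, 159.4, 77.2]
eef_rot: [-0.0, -0.064, 0.998, -0.0]
wrist_force: [-1.2, -0.2, -0.7]
opening: 16.4
finger_force: 48.8
```

Call:
{"name": "arm_command", "arguments": {
  "commands": "0 0 2 0;0 0 1.5 0;0 0 1 0;0 0 0.5 0;0 0 0 0"
}}

```text
time_s: 19.6
tcp_pos: [505.2, 159.5, 72.7]
eef_rot: [-0.0, -0.064, 0.998, -0.0]
wrist_force: [0.4, -1.3, -0.1]
opening: 16.3
finger_force: 48.8
```

Call:
{"name": "arm_command", "arguments": {
  "commands": "0 0 1 0;0 0 0.5 0;0 0 0.5 0;0 0 0 0;0 0 0 0"
}}

```text
time_s: 20.1
tcp_pos: [505.3, 159.5, 70.9]
eef_rot: [0.0, -0.064, 0.998, 0.0]
wrist_force: [-1.0, -1.5, 1.3]
opening: 16.1
finger_force: 49.0
```

Call:
{"name": "arm_command", "arguments": {
  "commands": "0 0 0.5 0;0 0 0.5 0;0 0 0 0;0 0 0 0;0 0 0 0"
}}

```text
time_s: 20.6
tcp_pos: [505.8, 159.6, 70.7]
eef_rot: [0.001, -0.064, 0.998, 0.0]
wrist_force: [-3.1, -0.2, 6.9]
opening: 16.3
finger_force: 49.7
```

Firm floor contact at z 70.7, so the pin is home. Release, rise and check.

Call:
{"name": "arm_command", "arguments": {
  "commands": "0 0 -0.8 0;0 0 0 0;0 0 0 0;0 0 0 0;0 0 0 0",
  "jaw": 0.5
}}

```text
time_s: 21.1
tcp_pos: [505.0, 159.5, 70.4]
eef_rot: [-0.0, -0.064, 0.998, 0.0]
wrist_force: [0.0, 0.2, -0.9]
opening: 42.8
finger_force: 0.0
```

Call:
{"name": "arm_command", "arguments": {
  "commands": "0 0 -15 0;0 0 -30 0;0 0 -40 0;0 0 -40 0;0 -30 0 0"
}}

```text
time_s: 21.6
tcp_pos: [512.2, 135.6, 201.6]
eef_rot: [0.005, -0.068, 0.998, 0.002]
wrist_force: [1.3, -0.2, 0.1]
opening: 42.7
finger_force: 0.0
```

Call:
{"name": "arm_command", "arguments": {
  "commands": "0 -45 0 0;0 -45 0 0;0 -45 0 0;0 -45 0 0;0 -30 0 0"
}}

```text
time_s: 22.1
tcp_pos: [535.8, -82.7, 195.6]
eef_rot: [0.0, -0.062, 0.998, -0.001]
wrist_force: [-0.2, -0.6, 0.5]
opening: 42.9
finger_force: 0.0
```

Run:
```python
from meas import *
a=save("scene","s6");b=save("top","t6")
s=robot.state(); print(s["time_s"],s["tcp_pos"].round(2),s["wrist_force"].round(1))
r=lambda i,u,v,w,h:cv2.resize(i[v:v+h,u:u+w,::-1],(400,300),interpolation=cv2.INTER_CUBIC)
cv2.imwrite("pics/c7.png",np.vstack([np.hstack([r(a,350,195,100,75),r(b,145,205,80,60)]),np.hstack([r(a,0,0,560,420),r(b,0,0,560,420)])]))
H=hsv(a);m=((H[...,0]<6)|(H[...,0]>174))&(H[...,1]>140)&(H[...,2]>80)
sc=[(c,st) for c,st,_ in blobs(m,(380,205,45,50))]
H=hsv(b);m=((H[...,0]<6)|(H[...,0]>174))&(H[...,1]>140)&(H[...,2]>80)
tp=[(c,st) for c,st,_ in blobs(m,(160,235,30,30))]
print(sc,tp)
if sc and tp: p,e=tri(("scene",*sc[0][0]),("top",*tp[0][0])); print(p.round(1),round(e,1),"head 82..100")
```

```text
22.2 [535.79 -84.98 195.43] [ 0.7 -0.6  0.1]
[(array([402.57, 226.99]), [397, 220, 13, 16, 157])] [(array([169.96, 249.36]), [165, 245, 11, 10, 80])]
[501.7 157.   90.8] 0.4 head 82..100
```

View pics/c7.png

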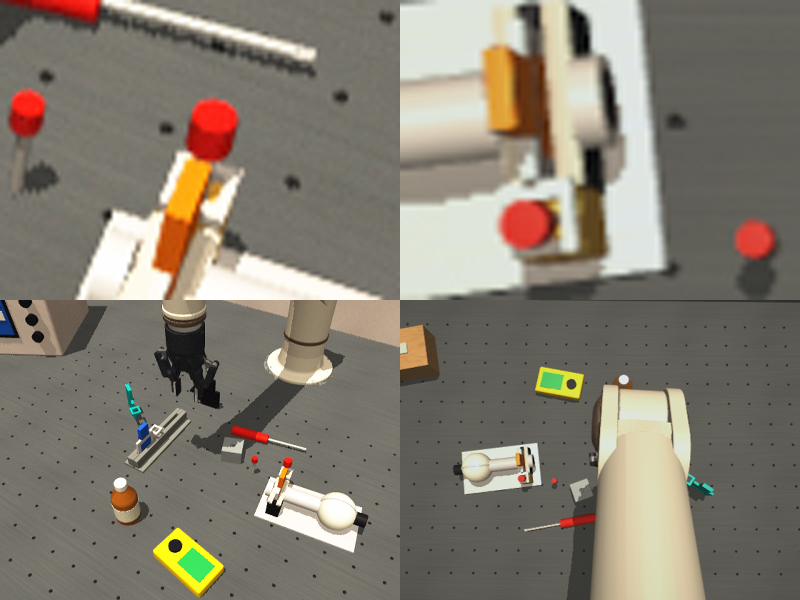

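The pin's red head (scene 402.6,227, top 170,249.4) triangulates to z 90.8, against 91 when fully home. The slide is seated, the blue filter, bottle, meter, screwdriver and look-alikes are undisturbed, and the arm is clear. Handing in.

```bash
python3 -c "
from cell import robot
print(robot.close_job())"
```

```text
the job is handed in; nothing more can be done
None
```

The amber slide is fully home in the holder and the red-headed pin is fully home through its ear in the brass block; I handed the job in at about 22 s, with nothing else moved.

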